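# Angle a planted gully past the rack posts into its bay

### The arm

A 6-joint arm with a two-finger parallel gripper is mounted at the origin on the work surface. World frame = base frame: x ahead of the robot, y to its left, z up, the work surface at z = 0. Lengths are in m, angles in rad, forces in N, time in s.
With the tool pointing down it reaches from about 0.35 to 0.725 m from the base axis. Payload 6 kg.
Tool frame: the origin (TCP) lies at the very end of the fingers, on their centre line; the grasp point (between the pads) lies 19 mm behind it; z points along the fingers, y is the line along which they close (so a half turn about z gives the same grasp; the last joint's range is limited). The gripper opens to 85 mm and grips with 20 to 120 N. Pads are 22 mm wide; open, the fingers measure 114 mm over their backs; the gripper's body (76 mm by 85 mm) begins 54 mm behind the grasp point. The pads swing forward as they close: fully open they stand 13 mm farther back than shut.
Start: joints at [1.612, 0.04, 0.085, 0, -1.615, -0.334], TCP at [0.173, 0.574, 0.231] pointing down, gripper open.
Joint ranges: [-2.56, 2.56], [-1.29, 2.01], [-1.08, 1.49], [-3.29, 1.98], [-2.81, -0.18], [-2.99, 2.99]. Speed limits (rad/s): [2.57, 2.57, 3.01, 3.14, 3.14, 3.14].

### API

Orientations are given as a unit quaternion [w, x, y, z].
In Python, from rig import observe, cams, ticket gives the robot as it stands. The module is installed in compiled form; this text tells all that it offers.
- The arm moves only by the tool move_arm, never from a script. Its argument "increments" is a list that holds one entry, the list of rows, each a list of 7 numbers: the shift along the tool's x, y, z in units of 5 cm (1.0 is 5 cm), then the turn, a rotation vector about the tool's x, y, z in units of 10 degrees (1.0 is 10 degrees), then the opening in per cent of the stroke, from 0 (shut) to 100 (fully open). In form: [[[x, y, z, rx, ry, rz, jaw], ...]]. A call has 1 to 5 rows; each row shifts and turns the commanded pose from where the row before left it, along the tool's axes as they then stand; what a row does not reach is not made up. A row lasts 1/8 s, in which the tool goes at most 62.5 mm and 10.7 degrees, less where a joint would pass 70% of its speed; a pose out of reach is approached as far as the arm can. A call with a number of a shift or a turn outside -1 to 1 is refused whole. A call with a gripper value outside its range is refused whole. The fingers move at their own pace and stop on an object; "force" is the grip in N (left out, the last holds). Time passes only in rows, so rows that do not move let the fingers close. It gives the time, the measured TCP pose, the force, the opening and the grip force at its end, in the units of the state.
- observe(): the state, without advancing time (a new reading comes with each control period).
- cams.grab_frame(name): name is "side" or "top"; returns the picture (420x560x3 uint8, red, green, blue); there is no depth.
- cams.camera_model(name): a dict with "fx", "fy", "cx", "cy" (pixels), "dist" ([k1, k2, p1, p2, k3] as OpenCV has them; the pictures are not rectified), "extrinsics" (4x4, takes a point from camera to world coordinates). Camera axes: x right, y up, looking along -z (the intrinsics and any distortion apply to the point x, -y, -z); pixel columns grow to the right and rows downward; lengths in m; the calibration is good to about 2 mm. A picture is of the moment at which its call begins. camera_model takes no time and is no camera call.
- ticket.job_done(): hands the job in; it is judged then, once.
The state is a dict: "time_s": time; "joint_pos": joint angles; "qvel": joint speeds; "tau": joint torques, N m; "eef_pos": TCP position; "orientation": TCP orientation; "contact_force": force on the tool from outside, world axes, zero at the start; "moment": the same for the moment, N m; "finger_gap": opening from 0.0 (shut) to 1.0 (fully open); "gripper_force": force on a finger pad.
Only numpy, scipy, OpenCV 4.12 (cv2) and the standard library are available. Lean on these libraries where they do the work, as an engineer would, in place of code of your own. Each camera call takes 0.05 s, during which the arm holds its last target. There are 200 camera calls.

### The job

Push the planted white gully into the empty bay of the chrome rack, sliding it on the bench with the fingertips and never lifting or tipping it. It is longer than the gap between the two front posts, so first tuck its left end in behind the left front post, then swing its right end in past the right front post. Leave it lying flat along the back divider with its right end up against the side ledge, and do not disturb the pot, the jar or the culture box.

Things in the scene. Friction and masses are not known exactly. Their poses are not given: they have to be found in the camera images.
- gully: White hydroponic gully, grey end caps, five seedlings on top (leaves seen only, to 95 mm): a solid box 380 mm long (its y), 90 wide (its x), 50 high, loose, 0.45 to 0.8 kg, slides on the bench. Origin: centre of its underside; +y to its left end, +x to the rack. Starts before the rack, left end at the gap, right end in front of the right front post.
- gully_left (a point): Centre of the gully's left end face, 25 mm above its underside (190 mm from the gully's origin along its +y).
- gully_right (a point): Centre of the gully's right end face, 25 mm above its underside (190 mm from the gully's origin along its -y).
- rack: Fixed chrome rack tier. Origin on the bench midway between its front posts; +x into the rack (away from the robot), +y to its left. Four round posts, 25 mm across, 150 high, axes at x = 0 and 310 mm, y = +185 and -185 mm: 345 mm clear between the front posts. The empty bay, with a flat dark green mat flush with the bench, lies behind the front posts; its left side is open.
- divider (a point): Middle of the front face of the back divider, on the bench: a fixed wire panel 93 mm high, front face at rack x = 130 mm, from rack y = -185 to +160 mm. Culture boxes 75 mm high stand behind it.
- side_ledge (a point): Point on the bench at the inner face of the side ledge: a fixed wire panel 93 mm high joining the rack's right posts, inner face at rack y = -182 mm, from rack x = 0 to 310 mm.
- left_post (a point): Point on the axis of the rack's left front post, 75 mm above the bench.
- right_post (a point): Point on the axis of the rack's right front post, 75 mm above the bench.
- home (a point): Fixed point of the rack where the gully's centre (25 mm above its underside) lies when the gully is fully home: 85 mm in x and 8 mm in y from the rack's origin, 25 mm above the bench.
- pot: Bystander: loose black plant pot, 92 mm across, 82 mm high, with a seedling to about 180 mm, to the left of the rack. Origin at the centre of its underside.
- jar: Bystander: loose clear culture jar with white lid, 74 mm across, 91 mm high, to the right of the side ledge. Origin at the centre of its underside.
- box: Bystander: loose clear culture box with white lid, 108 x 138 x 75 mm, behind the back divider. Origin at the centre of its underside.

How it is judged:
On the way:
1. the gully's left end is tucked in behind the left front post while its right end is still out in front of the right front post (x of gully_left in the frame of rack above 0.03 m and y of gully_left in the frame of rack between 0.175 and 0.36 m and x of gully_right in the frame of rack below 0 m), for 0.1 s.
At the end, for the whole second after the job is handed in: The gully rests flat on the bench inside the bay: both its ends within 12 mm of the back divider, parallel to it within 0.06 rad, its right end within 20 mm of the side ledge; at rest; pot, jar and culture box upright (x of each of gully_left, gully_right in the frame of rack above 0.073 m and y of gully_right in the frame of rack between -0.19 and -0.162 m and angle between the y axis of gully and the y axis of rack, either way round below 0.06 rad and angle between gully's own z axis and vertical below 0.04 rad and height (world z) of gully below 0.004 m and linear speed of gully below 0.01 m/s and angle between each of pot, jar, box's own z axis and vertical below 0.1 rad); the robot touches nothing.
It fails at once if the gully is lifted off the bench or tipped (height (world z) of gully above 0.01 m or angle between gully's own z axis and vertical above 0.1 rad).
It fails at once if the pot, the jar or the culture box is disturbed (moved more than 20 mm or tipped) (distance of any of pot, jar, box from where it was at the start of the episode above 0.02 m or angle between any of pot, jar, box's own z axis and vertical above 0.3 rad).
It also fails if it takes over 64 s, if anything falls off the work surface, if the arm or the gripper's body presses on something with over 40 N, if the wrist force passes 120 N, or if a joint passes its speed limit or range.

## Working session

There is one attempt and no reset: what is moved stays moved. The work goes in short steps, Python scripts to look and compute and a tool call to move; the robot and the scene stay as the last step left them, time stands still between calls to the robot, and variables do not carry over. Pictures are saved under pics/ and viewed, at most 10 in all, crops included, and the job is handed in when it is done.

Besides the shell and the picture viewer there is one more tool, called after "Emit:" by a JSON object that holds its "op" and its "data", one argument or row to a line. move_arm: Moves the arm, as the interface text tells. Its arguments: {"type":"object","properties":{"increments":{"type":"array"},"force":{"type":"number"}},"required":["increments"]}

```bash
mkdir -p pics; cat > h.py <<'E'
import numpy as np, cv2
from rig import observe, cams, ticket
def model(n):
    m=cams.camera_model(n); K=np.array([[m['fx'],0,m['cx']],[0,m['fy'],m['cy']],[0,0,1.]])
    return K,np.array(m['dist'],float),np.array(m['extrinsics'])
def ray(n,uv):
    K,d,E=model(n); p=cv2.undistortPoints(np.array(uv,float).reshape(-1,1,2),K,d).reshape(-1,2)
    v=np.c_[p[:,0],-p[:,1],-np.ones(len(p))]@E[:3,:3].T
    return E[:3,3],v
def atz(n,uv,z):
    o,v=ray(n,uv); return o+v*((z-o[2])/v[:,2])[:,None]
def proj(n,P):
    K,d,E=model(n); q=(np.array(P,float).reshape(-1,3)-E[:3,3])@E[:3,:3]; q=q*[1,-1,-1]
    return cv2.projectPoints(q,np.zeros(3),np.zeros(3),K,d)[0].reshape(-1,2)
def snap(n,f,crop=None,s=1):
    im=cams.grab_frame(n)[:,:,::-1]
    if crop: im=im[crop[1]:crop[3],crop[0]:crop[2]]
    cv2.imwrite('pics/'+f,cv2.resize(im,None,fx=s,fy=s,interpolation=cv2.INTER_CUBIC))
E
python3 -c "
from h import *
snap('top','t0.png',s=1.4);snap('side','s0.png',s=1.4)
for n in('top','side'):print(model(n))
print(observe())"
```

```text
(array([[432.99718225,   0.        , 276.72076384],
       [  0.        , 432.99718225, 210.69015074],
       [  0.        ,   0.        ,   1.        ]]), array([-0.08306451,  0.        ,  0.        ,  0.        ,  0.        ]), array([[ 0.00773942,  0.98151282, -0.19123986,  0.34570477],
       [-0.99962857,  0.01259151,  0.02416956,  0.05774759],
       [ 0.02613073,  0.19098177,  0.98124571,  1.23955161],
       [ 0.        ,  0.        ,  0.        ,  1.        ]]))
(array([[392.89868015,   0.        , 279.80228612],
       [  0.        , 392.89868015, 209.66112705],
       [  0.        ,   0.        ,   1.        ]]), array([-0.07347153,  0.        ,  0.        ,  0.        ,  0.        ]), array([[-0.97465772,  0.13387983, -0.17921641,  0.393492  ],
       [-0.22367574, -0.57109968,  0.78981917,  0.8634248 ],
       [ 0.00339042,  0.80988971,  0.58657238,  0.69049013],
       [ 0.        ,  0.        ,  0.        ,  1.        ]]))
{'time_s': 0.1, 'joint_pos': array([ 1.61168944e+00,  4.07450027e-02,  8.39148915e-02, -4.16339356e-04,
       -1.61550476e+00, -3.33688052e-01]), 'qvel': array([-0.00010269,  0.00017373,  0.00201421,  0.00218088,  0.00046741,
       -0.00157728]), 'tau': array([-5.09465302e-03, -3.69343472e+01,  3.48284233e+01,  6.95162103e+00,
       -4.55216184e-03,  3.87047280e-06]), 'eef_pos': array([0.17302614, 0.5741993 , 0.23038329]), 'orientation': array([ 7.94542639e-04,  9.89304036e-01, -1.45865999e-01, -6.10952818e-05]), 'contact_force': array([-0.45654075, -0.51409367, -0.18778844]), 'moment': array([ 0.00088857,  0.01933575, -0.07515032]), 'gripper_force': 0.0, 'finger_gap': 1.003264752705552}
```

View pics/t0.png

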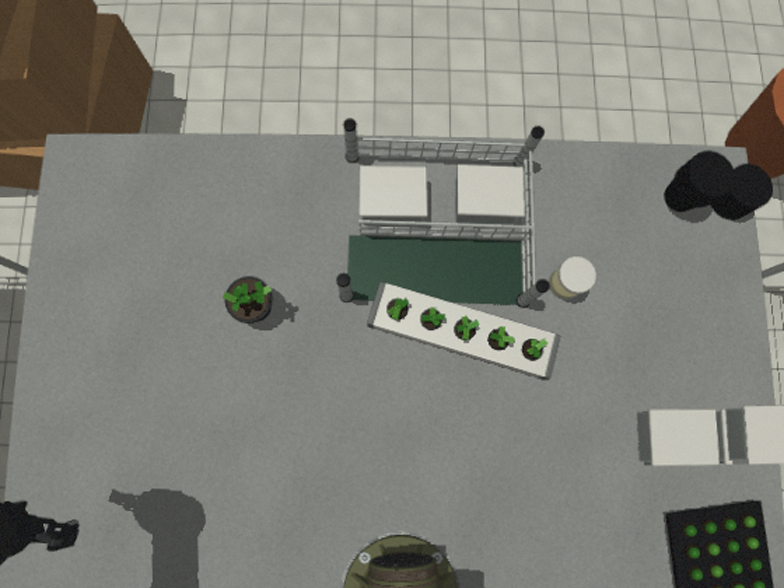

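View pics/s0.png

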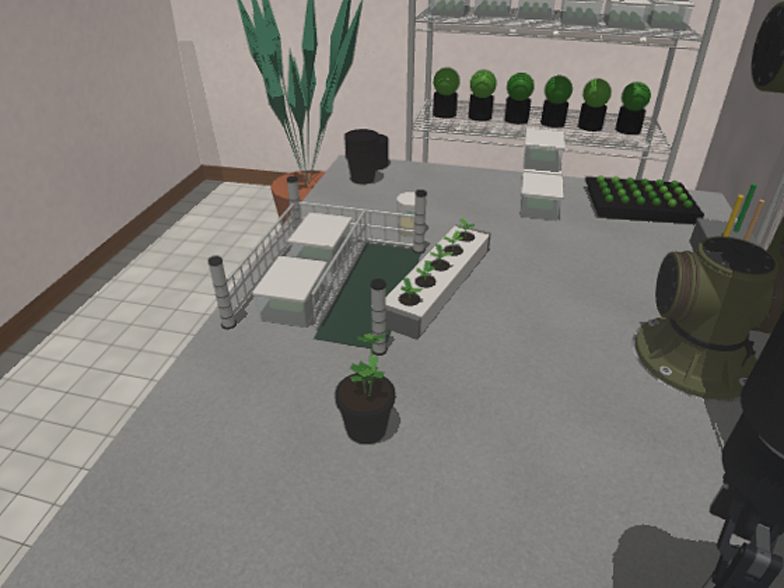

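The top view shows the gully lying obliquely, with its top corners near (383,283), (559,335), (547,378) and (370,325). The front post tops are at (343,281) and (543,286), in 1.4x pixels. I'll enlarge this area.

```bash
python3 -c "
from h import *
snap('top','t1.png',(230,150,430,290),4)
for u,z in(((343,281),.15),((543,286),.15),((350,125),.15),((537,132),.15),((383,283),.05),((559,335),.05),((548,373),.05),((370,325),.05),((248,285),.082),((577,274),.091)): print(u,atz('top',[np.array(u)/1.4],z).round(3))"
```

```text
(343, 281) [[0.583 0.113 0.15 ]]
(543, 286) [[ 0.579 -0.258  0.15 ]]
(350, 125) [[0.894 0.106 0.15 ]]
(537, 132) [[ 0.889 -0.261  0.15 ]]
(383, 283) [[0.602 0.037 0.05 ]]
(559, 335) [[ 0.5   -0.316  0.05 ]]
(548, 373) [[ 0.424 -0.291  0.05 ]]
(370, 325) [[0.517 0.062 0.05 ]]
(248, 285) [[0.588 0.301 0.082]]
(577, 274) [[ 0.617 -0.345  0.091]]
```

View pics/t1.png

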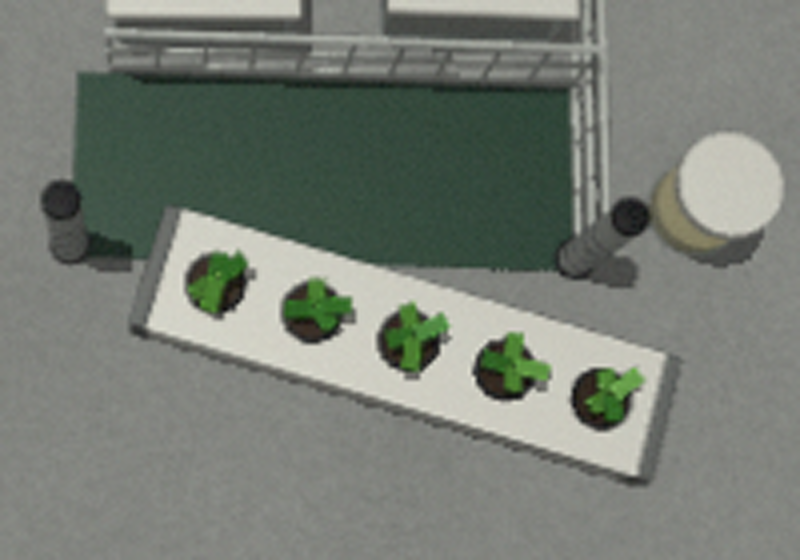

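The enlarged crop shows gully top corners at about (168,207), (681,354), (648,480) and (133,328). The post tops are at (62,199) and (630,215).

```bash
cat >> h.py <<'E'
def cr(p,z,n='top',o=(230,150),s=4): return atz(n,np.array(o)+(np.array(p,float)+.5)/s-.5,z)
def fitg(c,**k): # corners FL,FR,BR,BL at z .05 -> centre, yaw of gully +y from world +y
    P=cr(c,.05,**k)[:,:2]; M=np.array([[.045,.19],[.045,-.19],[-.045,-.19],[-.045,.19]])
    q=P-P.mean(0); H=M.T@q; a=np.arctan2(H[0,1]-H[1,0],H[0,0]+H[1,1])
    R=np.array([[np.cos(a),-np.sin(a)],[np.sin(a),np.cos(a)]])
    print('resid mm',((q-M@R.T)*1000).round(1).tolist()); return P.mean(0),a
E
cat >> h.py <<'E'
def post():
    P=cr([(62,199),(630,215)],.15)[:,:2]; d=P[0]-P[1]; o=P.mean(0); a=np.arctan2(-d[0],d[1])
    return P,o,a
E
python3 -c "
from h import *
c,a=fitg([(168,207),(681,354),(648,478),(133,328)]);print('gully',c,a)
P,o,b=post();print(P,np.linalg.norm(P[0]-P[1]),'rack',o,b)
R=np.array([[np.cos(b),-np.sin(b)],[np.sin(b),np.cos(b)]])
print(cr([(70,246),(575,262)],.015))
print('gully in rack',(c-o)@R,a-b)
for nm,l in(('L',(0,.19)),('R',(0,-.19))):
  Ra=np.array([[np.cos(a),-np.sin(a)],[np.sin(a),np.cos(a)]]);p=c+Ra@l;print(nm,p,(p-o)@R)
for p in((.085,.008),(.13,-.0125),(0,.185),(.13,.16)):print(p,o+R@p)
g=[[*(o+R@q),z] for q,z in(((.13,.16),.093),((.13,-.185),.093),((0,-.182),.093),((0,.1975),0),((0,-.1975),0))];print((proj('top',g)-[230,150])*4)
"
```

```text
resid mm [[-1.3, -2.9], [1.1, 2.1], [1.0, 4.7], [-0.8, -3.9]]
gully [ 0.51059679 -0.12485324] -0.27415267102164637
[[ 0.58667758  0.11248237]
 [ 0.58115586 -0.25661341]] 0.3691370830867054 rack [ 0.58391672 -0.07206552] -0.014959016450511696
[[ 0.58199624  0.11275876  0.015     ]
 [ 0.57483964 -0.2534479   0.015     ]]
gully in rack [-0.0725221  -0.05387857] -0.2591936545711347
L [0.56203575 0.0580512 ] [-0.02382487  0.12977486]
R [ 0.45915784 -0.30775768] [-0.12121933 -0.23753199]
(0.085, 0.008) [ 0.66902688 -0.06533789]
(0.13, -0.0125) [ 0.7137152  -0.08650872]
(0, 0.185) [0.58668404 0.11291378]
(0.13, 0.16) [0.71629553 0.08597198]
[[106.85301289  32.75939912]
 [601.35973299  48.44822997]
 [601.88972871 230.70062574]
 [ 52.10044294 241.62372791]
 [589.79221439 256.26941036]]
```

```bash
cat >> h.py <<'E'
from scipy.spatial.transform import Rotation as Rn
def need(p,phi=None): # units of 5cm in current tool axes; then turn units about tool z to reach yaw phi
    s=observe(); R=Rn.from_quat(np.roll(s['orientation'],-1)).as_matrix(); f=np.arctan2(R[1,0],R[0,0])
    print('tcp',s['eef_pos'].round(4),'phi',f.round(3),'tilt',np.degrees(np.arccos(-R[2,2])).round(2),'F',s['contact_force'].round(1),'t',s['time_s'],'gap',round(s['finger_gap'],2))
    print('units',(R.T@(np.array(p)-s['eef_pos'])/.05).round(2), '' if phi is None else ('turn',round(-np.degrees(phi-f)/10,2)))
O=np.array([0.5839,-0.0721]);B=-.015
RB=np.array([[np.cos(B),-np.sin(B)],[np.sin(B),np.cos(B)]])
def W(x,y): return O+RB@[x,y]
E
echo
```

Emit:
{"op": "move_arm", "data": {
  "increments": [
    [[0.74, 0.755, 0, 0, 0, 0, 0], [0.74, 0.755, 0, 0, 0, 0, 0], [0.74, 0.755, 0, 0, 0, 0, 0], [0.74, 0.755, 0, 0, 0, 0, 0]]
  ]
}}

```text
time_s: 0.65
eef_pos: [0.2717, 0.3855, 0.231]
orientation: [0.0, 0.989, -0.146, -0.0]
contact_force: [1.2, -0.3, -0.8]
finger_gap: 0.149
gripper_force: 0.0
```

Emit:
{"op": "move_arm", "data": {
  "increments": [
    [[0.74, 0.755, 0, 0, 0, 0, 0], [0.74, 0.755, 0, 0, 0, 0, 0], [0.74, 0.755, 0, 0, 0, 0, 0], [0.74, 0.755, 0, 0, 0, 0, 0]]
  ]
}}

```text
time_s: 1.15
eef_pos: [0.3697, 0.1983, 0.2313]
orientation: [-0.0, 0.989, -0.146, 0.0]
contact_force: [1.5, 0.2, -0.5]
finger_gap: 0.0
gripper_force: 0.0
```

Emit:
{"op": "move_arm", "data": {
  "increments": [
    [[0.74, 0.755, 0, 0, 0, 0, 0], [0.74, 0.755, 0, 0, 0, 0, 0], [0.74, 0.755, 0, 0, 0, 0, 0], [0.74, 0.755, 0, 0, 0, 0, 0], [0, 0, 0, 0, 0, 0, 0]]
  ]
}}

```text
time_s: 1.78
eef_pos: [0.468, 0.0096, 0.2305]
orientation: [0.001, 0.989, -0.149, -0.001]
contact_force: [0.1, 0.7, 0.3]
finger_gap: 0.001
gripper_force: 0.0
```

```bash
python3 -c "
from h import *
need([.466,.012,.024],-.274)"
```

```text
tcp [0.468  0.0096 0.2305] phi -0.298 tilt 0.11 F [0.1 0.7 0.3] t 1.775 gap 0.0
units [-0.05 -0.04  4.13] ('turn', np.float64(-0.14))
```

Emit:
{"op": "move_arm", "data": {
  "increments": [
    [[0, 0, 0.85, 0, 0, 0, 0], [0, 0, 0.85, 0, 0, 0, 0], [0, 0, 0.85, 0, 0, 0, 0], [0, 0, 0.85, 0, 0, 0, 0], [0, 0, 0.72, 0, 0, 0, 0]]
  ]
}}

```text
time_s: 2.4
eef_pos: [0.4667, 0.0133, 0.0236]
orientation: [0.0, 0.989, -0.145, -0.0]
contact_force: [0.0, -0.1, -0.1]
finger_gap: 0.001
gripper_force: 0.0
```

Emit:
{"op": "move_arm", "data": {
  "increments": [
    [[0.15, 0, 0, 0, 0, 0, 0], [0.15, 0, 0, 0, 0, 0, 0], [0.15, 0, 0, 0, 0, 0, 0], [0.15, 0, 0, 0, 0, 0, 0], [0.1, 0, 0, 0, 0, 0, 0]]
  ]
}}

```text
time_s: 3.02
eef_pos: [0.5015, 0.0027, 0.0262]
orientation: [-0.0, 0.989, -0.146, -0.0]
contact_force: [-4.7, 3.4, 4.6]
finger_gap: -0.001
gripper_force: 2.8
```

Emit:
{"op": "move_arm", "data": {
  "increments": [
    [[0.1, 0, 0, 0, 0, 0, 0], [0.1, 0, 0, 0, 0, 0, 0], [0.1, 0, 0, 0, 0, 0, 0], [0.1, 0, 0, 0, 0, 0, 0], [0, 0, 0, 0, 0, 0, 0]]
  ]
}}

```text
time_s: 3.65
eef_pos: [0.5208, -0.0033, 0.0259]
orientation: [-0.0, 0.989, -0.146, 0.0]
contact_force: [-1.2, 0.1, 0.9]
finger_gap: 0.002
gripper_force: 0.4
```

```bash
python3 -c "
from h import *
need([.466,.012,.024],-.274);snap('top','t2.png',(230,150,430,290),4)"
```

```text
tcp [ 0.5208 -0.0033  0.0259] phi -0.293 tilt 0.05 F [-1.2  0.1  0.9] t 3.65 gap 0.0
units [-1.14  0.02  0.04] ('turn', np.float64(-0.11))
```

View pics/t2.png

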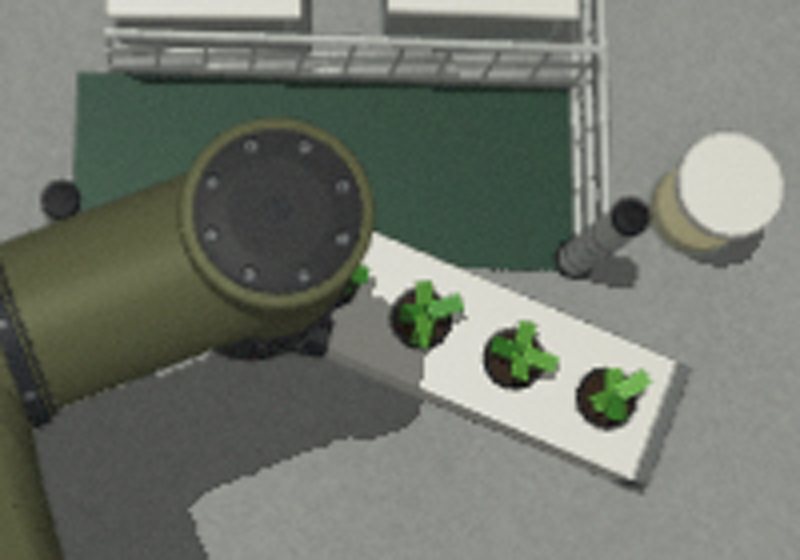

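The right end is visible at (690,366) and (640,482), and the far edge starts at (375,235). I'll compute the pose from those.

```bash
cat >> h.py <<'E'
def pose_right(FR,BR,mid,back=None):
    P=cr([FR,BR,mid],.05)[:,:2]@RB-O@RB
    d=P[2]-P[0]; th=np.arctan2(d[0],d[1]); n=np.array([np.cos(th),-np.sin(th)]);t=np.array([np.sin(th),np.cos(th)])
    r=(P[0]+P[1])/2; show(r+.19*t,th); print('width',np.linalg.norm(P[0]-P[1]))
def show(c,th):
    n=np.array([np.cos(th),-np.sin(th)]);t=np.array([np.sin(th),np.cos(th)])
    print('rack: c',c.round(3),'th',round(th,3),'c.n',(c@n).round(3),'tau',(c@t).round(3),'L',(c+.19*t).round(3),'R',(c-.19*t).round(3),'FR',(c-.19*t+.045*n).round(3),'world phi_n',round(B-th,3))
E
python3 -c "
from h import *
pose_right((690,366),(640,482),(375,235))"
```

```text
rack: c [-0.056 -0.058] th 0.374 c.n -0.031 tau -0.074 L [0.013 0.119] R [-0.126 -0.234] FR [-0.084 -0.251] world phi_n -0.389
width 0.08981893019584093
```

Emit:
{"op": "move_arm", "data": {
  "increments": [
    [[0.1, 0, 0, 0, 0, 0, 0], [0.08, 0, 0, 0, 0, 0, 0], [0.06, 0, 0, 0, 0, 0, 0], [0, 0, 0, 0, 0, 0, 0]]
  ]
}}

```text
time_s: 4.2
eef_pos: [0.5317, -0.0067, 0.0255]
orientation: [0.0, 0.989, -0.146, -0.0]
contact_force: [-3.0, 2.1, 2.6]
finger_gap: 0.001
gripper_force: 1.8
```

Emit:
{"op": "move_arm", "data": {
  "increments": [
    [[-0.4, 0, 0, 0, 0, 0, 0], [-0.5, 0, 0, 0, 0, 0, 0], [0, 0, 0, 0, 0, 0.8, 100], [0, 0, 0, 0, 0, 0, 100]]
  ]
}}

```text
time_s: 4.7
eef_pos: [0.4889, 0.0062, 0.0255]
orientation: [-0.0, 0.977, -0.214, 0.001]
contact_force: [-0.3, -0.3, 0.8]
finger_gap: 0.419
gripper_force: 0.0
```

```bash
python3 -c "
from h import *
th=.43;c=np.array([-.05,-.06]);n=np.array([np.cos(th),-np.sin(th)])
need([*W(*(c-.080*n)),.014],B-th)"
```

```text
tcp [0.4889 0.0062 0.0255] phi -0.431 tilt 0.07 F [-0.3 -0.3  0.8] t 4.7 gap 0.42
units [0.35 2.11 0.23] ('turn', np.float64(0.08))
```

Emit:
{"op": "move_arm", "data": {
  "increments": [
    [[0, 0.7, 0, 0, 0, 0, 100], [0, 0.7, 0, 0, 0, 0, 100], [0, 0.7, 0.12, 0, 0, 0, 100], [0.2, 0, 0.11, 0, 0, 0, 100], [0.2, 0, 0, 0, 0, 0, 100]]
  ]
}}

```text
time_s: 5.32
eef_pos: [0.4633, -0.0979, 0.0136]
orientation: [0.0, 0.977, -0.214, -0.0]
contact_force: [0.7, 0.3, 0.3]
finger_gap: 1.001
gripper_force: 0.0
```

Emit:
{"op": "move_arm", "data": {
  "increments": [
    [[0.15, 0, 0, 0, 0, 0, 100], [0.1, 0, 0, 0, 0, 0, 100], [0.1, 0, 0, 0, 0, 0, 100], [0.1, 0, 0, 0, 0, 0, 100]]
  ]
}}

```text
time_s: 5.82
eef_pos: [0.4835, -0.1069, 0.0139]
orientation: [0.0, 0.977, -0.214, 0.0]
contact_force: [0.7, -0.0, 0.6]
finger_gap: 0.998
gripper_force: 0.0
```

Emit:
{"op": "move_arm", "data": {
  "increments": [
    [[0.1, 0, 0, 0, 0, 0, 100], [0.1, 0, 0, 0, 0, 0, 100], [0.1, 0, 0, 0, 0, 0, 100], [0, 0, 0, 0, 0, 0, 100]]
  ]
}}

```text
time_s: 6.32
eef_pos: [0.4963, -0.1133, 0.0137]
orientation: [0.0, 0.977, -0.215, -0.001]
contact_force: [-4.0, 1.0, 2.4]
finger_gap: 0.997
gripper_force: 1.9
```

```bash
python3 -c "
from h import *
need([.5,0,.014],-.44);snap('top','t3.png',(230,150,430,290),4)"
```

```text
tcp [ 0.4963 -0.1133  0.0137] phi -0.433 tilt 0.09 F [-4.   1.   2.4] t 6.325 gap 1.0
units [-0.88 -2.09 -0.01] ('turn', np.float64(0.04))
```

View pics/t3.png

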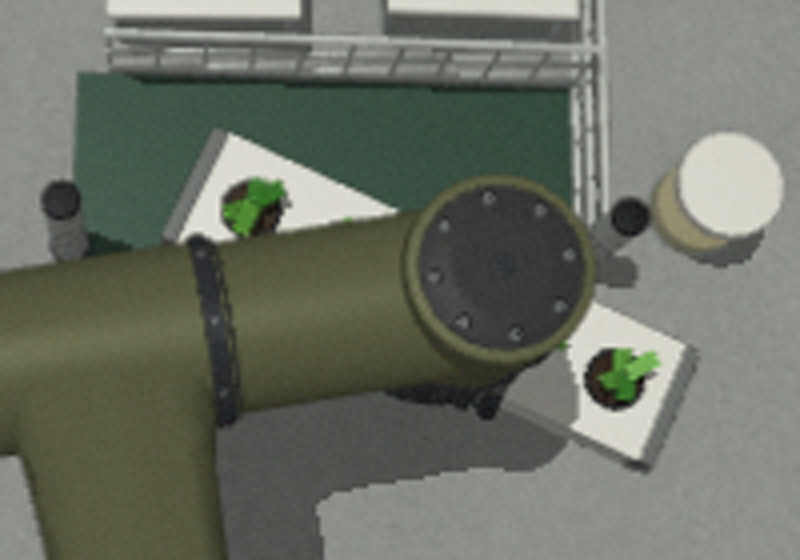

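The corners are at FL (212,128), FR (696,347) and BR (646,464).

```bash
python3 -c "
from h import *
pose_right((696,347),(646,464),(212,128))"
```

```text
rack: c [-0.038 -0.065] th 0.407 c.n -0.009 tau -0.074 L [0.038 0.11 ] R [-0.113 -0.239] FR [-0.071 -0.257] world phi_n -0.422
width 0.09085377445774925
```

Emit:
{"op": "move_arm", "data": {
  "increments": [
    [[0.1, 0, 0, 0, 0, 0, 100], [0, 0, 0, 0, 0, 0, 100], [-0.5, 0, 0, 0, 0, 0, 100], [-0.5, 0, -0.5, 0, 0, 0, 50], [0, 0, -1, 0, 0, 0, 50]]
  ]
}}

```text
time_s: 7.0
eef_pos: [0.454, -0.0939, 0.0877]
orientation: [0.0, 0.977, -0.214, -0.001]
contact_force: [1.7, 0.3, 0.3]
finger_gap: 0.605
gripper_force: 0.0
```

```bash
python3 -c "
from h import *
th=.407;c=np.array([-.033,-.067]);t=np.array([np.sin(th),np.cos(th)])
need([*W(*(c-.24*t)),.016],B-th-np.pi/2)"
```

```text
tcp [ 0.454  -0.0939  0.0877] phi -0.432 tilt 0.15 F [1.7 0.3 0.3] t 7.0 gap 0.6
units [2.17 4.81 1.43] ('turn', np.float64(8.95))
```

Emit:
{"op": "move_arm", "data": {
  "increments": [
    [[0.43, 0.96, 0, 0, 0, 0, 50], [0.43, 0.96, 0, 0, 0, 0, 50], [0.43, 0.96, 0, 0, 0, 0, 50], [0.43, 0.96, 0, 0, 0, 0, 50], [0.43, 0.96, 0, 0, 0, 0, 50]]
  ]
}}

```text
time_s: 7.62
eef_pos: [0.4534, -0.3594, 0.0892]
orientation: [0.0, 0.977, -0.214, 0.001]
contact_force: [0.6, 0.5, -0.6]
finger_gap: 0.499
gripper_force: 0.0
```

Emit:
{"op": "move_arm", "data": {
  "increments": [
    [[0, 0, 0, 0, 0, 1, 50], [0, 0, 0, 0, 0, 1, 50], [0, 0, 0, 0, 0, 1, 50], [0, 0, 0, 0, 0, 1, 50], [0, 0, 0, 0, 0, 1, 50]]
  ]
}}

```text
time_s: 8.25
eef_pos: [0.4535, -0.3576, 0.089]
orientation: [-0.0, 0.793, -0.609, 0.001]
contact_force: [-0.1, 0.3, -0.5]
finger_gap: 0.499
gripper_force: 0.0
```

Emit:
{"op": "move_arm", "data": {
  "increments": [
    [[0, 0, 0, 0, 0, 1, 50], [0, 0, 0, 0, 0, 1, 50], [0, 0, 0, 0, 0, 1, 50], [0, 0, 0, 0, 0, 0.95, 50], [0, 0, 0, 0, 0, 0, 50]]
  ]
}}

```text
time_s: 8.88
eef_pos: [0.4533, -0.3575, 0.089]
orientation: [0.0, -0.543, 0.84, -0.001]
contact_force: [-0.7, 0.3, 0.4]
finger_gap: 0.496
gripper_force: 0.0
```

```bash
python3 -c "
from h import *
th=.407;c=np.array([-.033,-.067]);t=np.array([np.sin(th),np.cos(th)])
need([*W(*(c-.24*t)),.018],B-th-np.pi/2);snap('top','t4.png',(230,150,430,290),4)"
```

```text
tcp [ 0.4533 -0.3575  0.089 ] phi -1.993 tilt 0.08 F [-0.7  0.3  0.4] t 8.875 gap 0.5
units [0.01 0.03 1.42] ('turn', np.float64(-0.0))
```

View pics/t4.png

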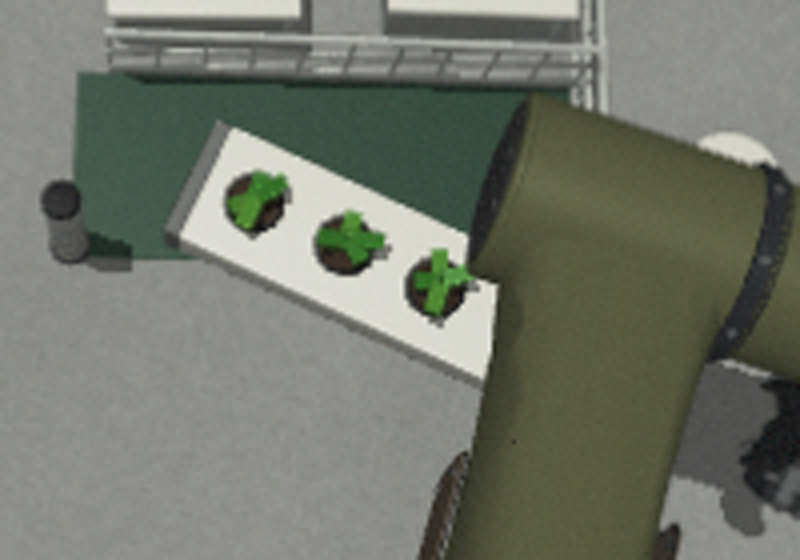

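The left end is visible at FL (218,121) and BL (167,241), with the far edge at (465,233).

```bash
cat >> h.py <<'E'
def pose_left(FL,BL,mid,bmid=None):
    P=cr([FL,BL,mid],.05)[:,:2]@RB-O@RB
    d=P[0]-P[2]; th=np.arctan2(d[0],d[1])
    if bmid is not None:
        q=P[1]-(cr([bmid],.05)[0,:2]@RB-O@RB); print('th2',np.arctan2(q[0],q[1]))
    t=np.array([np.sin(th),np.cos(th)]); show((P[0]+P[1])/2-.19*t,th); print('width',np.linalg.norm(P[0]-P[1]))
E
python3 -c "
from h import *
pose_left((218,121),(167,241),(465,233),(480,381))"
```

```text
th2 0.40033725018755273
rack: c [-0.038 -0.076] th 0.409 c.n -0.004 tau -0.085 L [0.038 0.098] R [-0.113 -0.25 ] FR [-0.072 -0.268] world phi_n -0.424
width 0.09422469929936811
```

Emit:
{"op": "move_arm", "data": {
  "increments": [
    [[0, 0, 0.5, 0, 0, 0, 50], [0, 0, 0.5, 0, 0, 0, 50], [0, 0, 0.42, 0, 0, 0, 50], [-0.3, 0, 0, 0, 0, 0, 50], [-0.2, 0, 0, 0, 0, 0, 50]]
  ]
}}

```text
time_s: 9.55
eef_pos: [0.4642, -0.334, 0.0189]
orientation: [0.0, -0.543, 0.839, -0.001]
contact_force: [-0.6, 0.8, 0.3]
finger_gap: 0.499
gripper_force: 0.0
```

Emit:
{"op": "move_arm", "data": {
  "increments": [
    [[-0.15, 0, 0, 0, 0, 0, 50], [-0.15, 0, 0, 0, 0, 0, 50], [-0.15, 0, 0, 0, 0, 0, 50], [-0.15, 0, 0, 0, 0, 0, 50], [-0.15, 0, 0, 0, 0, 0, 50]]
  ]
}}

```text
time_s: 10.18
eef_pos: [0.4788, -0.3013, 0.0192]
orientation: [-0.0, -0.543, 0.84, -0.001]
contact_force: [-3.2, -4.3, 1.9]
finger_gap: 0.502
gripper_force: 3.0
```

```bash
python3 -c "
from h import *
need([.5,0,.014],-1.993);snap('side','s4.png',(140,90,380,270),3.3)"
```

```text
tcp [ 0.4788 -0.3013  0.0192] phi -1.994 tilt 0.15 F [-3.2 -4.3  1.9] t 10.175 gap 0.5
units [-5.67  2.09  0.09] ('turn', np.float64(-0.01))
```

View pics/s4.png

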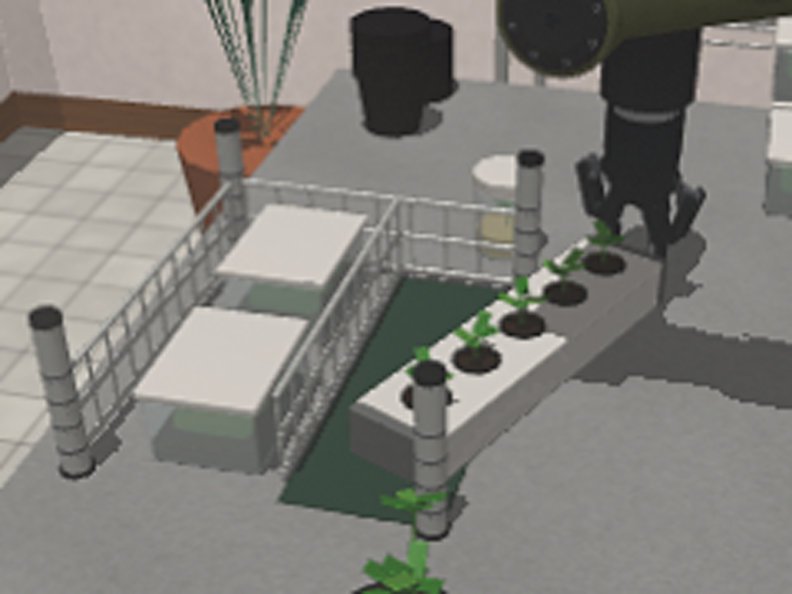

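The side view shows the fingers square on the right end, with the left end lined up to pass behind the left post. I'll shift a little towards the robot and narrow the jaw for knuckle clearance at the right post, then push on.

Emit:
{"op": "move_arm", "data": {
  "increments": [
    [[0.15, 0, 0, 0, 0, 0, 30], [0, 0.2, 0, 0, 0, 0, 30], [0, 0, 0, 0, 0, 0, 30], [-0.15, 0, 0, 0, 0, 0, 30], [-0.15, 0, 0, 0, 0, 0, 30]]
  ]
}}

```text
time_s: 10.85
eef_pos: [0.4724, -0.2896, 0.0179]
orientation: [-0.001, -0.543, 0.84, -0.0]
contact_force: [-1.6, -4.3, -0.5]
finger_gap: 0.299
gripper_force: 2.3
```

Emit:
{"op": "move_arm", "data": {
  "increments": [
    [[-0.15, 0, 0, 0, 0, 0, 30], [-0.15, 0, 0, 0, 0, 0, 30], [-0.15, 0, 0, 0, 0, 0, 30], [-0.15, 0, 0, 0, 0, 0, 30], [-0.15, 0, 0, 0, 0, 0, 30]]
  ]
}}

```text
time_s: 11.48
eef_pos: [0.4882, -0.2548, 0.0179]
orientation: [-0.0, -0.543, 0.84, -0.0]
contact_force: [-2.3, -5.1, 1.6]
finger_gap: 0.296
gripper_force: 2.5
```

Emit:
{"op": "move_arm", "data": {
  "increments": [
    [[-0.15, 0, 0, 0, 0, 0, 30], [-0.15, 0, 0, 0, 0, 0, 30], [-0.1, 0, 0, 0, 0, 0, 30], [-0.1, 0, 0, 0, 0, 0, 30], [0, 0, 0, 0, 0, 0, 30]]
  ]
}}

```text
time_s: 12.1
eef_pos: [0.4987, -0.2317, 0.0179]
orientation: [0.0, -0.543, 0.84, 0.0]
contact_force: [-1.4, -1.8, 0.7]
finger_gap: 0.302
gripper_force: 0.7
```

```bash
python3 -c "
from h import *
need([.5,0,.014],-1.993);snap('top','t5.png',(230,150,430,290),4)"
```

```text
tcp [ 0.4987 -0.2317  0.0179] phi -1.994 tilt 0.04 F [-1.4 -1.8  0.7] t 12.1 gap 0.3
units [-4.24  1.88  0.08] ('turn', np.float64(-0.01))
```

View pics/t5.png

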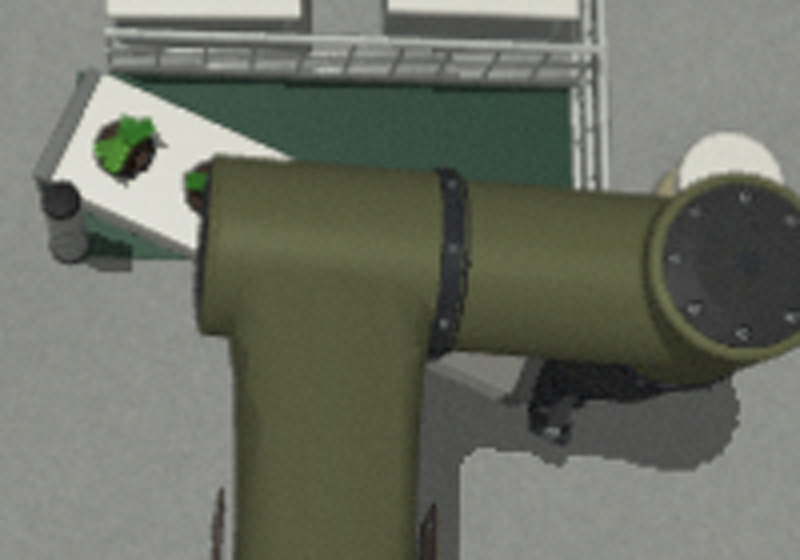

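The left end has passed behind the left post: FL (90,68), BL (38,180), far edge (290,157).

```bash
python3 -c "
from h import *
pose_left((90,68),(38,182),(290,157))
p=(np.array([.4987,-.2317])-O)@RB;th=.41;print(p,p@[np.sin(th),np.cos(th)])"
```

```text
rack: c [0.002 0.016] th 0.403 c.n -0.005 tau 0.015 L [0.076 0.19 ] R [-0.073 -0.159] FR [-0.032 -0.177] world phi_n -0.418
width 0.09098146168897958
[-0.0827965 -0.16086  ] -0.18053151238400356
```

Emit:
{"op": "move_arm", "data": {
  "increments": [
    [[-0.15, 0, 0, 0, 0, 0, 30], [-0.15, 0, 0, 0, 0, 0, 30], [-0.15, 0, 0, 0, 0, 0, 30], [-0.15, 0, 0, 0, 0, 0, 30], [-0.1, 0, 0, 0, 0, 0, 30]]
  ]
}}

```text
time_s: 12.78
eef_pos: [0.5126, -0.2006, 0.0178]
orientation: [-0.0, -0.543, 0.84, -0.0]
contact_force: [-1.9, -5.4, 1.9]
finger_gap: 0.302
gripper_force: 2.6
```

Emit:
{"op": "move_arm", "data": {
  "increments": [
    [[0.5, 0, 0, 0, 0, 0, 0], [0.5, 0, 0, 0, 0, 0, 0], [0, 0, -0.7, 0, 0, -1, 0], [0, 0, -0.8, 0, 0, -1, 0], [0, 0, 0, 0, 0, -1, 0]]
  ]
}}

```text
time_s: 13.4
eef_pos: [0.4946, -0.246, 0.0969]
orientation: [-0.002, 0.744, -0.669, 0.003]
contact_force: [0.2, 0.2, -0.9]
finger_gap: -0.001
gripper_force: 0.0
```

```bash
python3 -c "
from h import *
th=.405;t=np.array([np.sin(th),np.cos(th)]);n=np.array([np.cos(th),-np.sin(th)]);c=.052*t-.005*n
show(c,th)
need([*W(*(c-.15*t-.095*n)),.026],B-.3)"
```

```text
rack: c [0.016 0.05 ] th 0.405 c.n -0.005 tau 0.052 L [0.091 0.224] R [-0.059 -0.125] FR [-0.018 -0.143] world phi_n -0.42
tcp [ 0.4946 -0.246   0.0969] phi -1.465 tilt 0.43 F [ 0.2  0.2 -0.9] t 13.4 gap -0.0
units [-2.58  0.58  1.41] ('turn', np.float64(-6.59))
```

Emit:
{"op": "move_arm", "data": {
  "increments": [
    [[0, 0, 0, 0, 0, -1, 0], [0, 0, 0, 0, 0, -1, 0], [0, 0, 0, 0, 0, -1, 0], [0, 0, 0, 0, 0, -1, 0]]
  ]
}}

```text
time_s: 13.9
eef_pos: [0.4926, -0.2452, 0.0926]
orientation: [-0.001, 0.927, -0.374, 0.0]
contact_force: [0.1, -0.2, 0.3]
finger_gap: 0.001
gripper_force: 0.0
```

Emit:
{"op": "move_arm", "data": {
  "increments": [
    [[0, 0, 0, 0, 0, -1, 0], [0, 0, 0, 0, 0, -1, 0], [0, 0, 0, 0, 0, -1, 0], [0, 0, 0, 0, 0, 0, 0]]
  ]
}}

```text
time_s: 14.4
eef_pos: [0.4925, -0.2454, 0.0926]
orientation: [-0.001, 0.992, -0.125, 0.0]
contact_force: [-0.2, 0.2, 0.7]
finger_gap: -0.001
gripper_force: 0.0
```

```bash
python3 -c "
from h import *
need([*W(-.109,-.027),.026],B-.2)"
```

```text
tcp [ 0.4925 -0.2454  0.0926] phi -0.25 tilt 0.07 F [-0.2  0.2  0.7] t 14.4 gap -0.0
units [-1.08 -2.78  1.34] ('turn', np.float64(-0.2))
```

Emit:
{"op": "move_arm", "data": {
  "increments": [
    [[-0.36, -0.92, 0, 0, 0, 0, 0], [-0.36, -0.93, 0, 0, 0, 0, 0], [-0.36, -0.93, 0.3, 0, 0, 0, 0], [0, 0, 0.5, 0, 0, -0.2, 0], [0, 0, 0.54, 0, 0, 0, 0]]
  ]
}}

```text
time_s: 15.02
eef_pos: [0.4745, -0.0967, 0.0255]
orientation: [-0.001, 0.994, -0.108, 0.001]
contact_force: [-0.9, 0.4, -0.6]
finger_gap: -0.004
gripper_force: 0.0
```

Emit:
{"op": "move_arm", "data": {
  "increments": [
    [[0.2, 0, 0, 0, 0, 0, 0], [0.2, 0, 0, 0, 0, 0, 0], [0.15, 0, 0, 0, 0, 0, 0], [0.15, 0, 0, 0, 0, 0, 0], [0.15, 0, 0, 0, 0, 0, 0]]
  ]
}}

```text
time_s: 15.65
eef_pos: [0.5153, -0.1078, 0.0261]
orientation: [0.0, 0.994, -0.108, -0.001]
contact_force: [-5.2, -0.4, 1.9]
finger_gap: 0.005
gripper_force: 2.3
```

Emit:
{"op": "move_arm", "data": {
  "increments": [
    [[0.15, 0, 0, 0, 0, 0, 0], [0.15, 0, 0, 0, 0, 0, 0], [0.15, 0, 0, 0, 0, 0, 0], [0.15, 0, 0, 0, 0, 0, 0], [0.15, 0, 0, 0, 0, 0, 0]]
  ]
}}

```text
time_s: 16.27
eef_pos: [0.5519, -0.1159, 0.0261]
orientation: [0.001, 0.994, -0.108, -0.001]
contact_force: [-5.5, -1.5, 2.8]
finger_gap: -0.0
gripper_force: 2.5
```

Emit:
{"op": "move_arm", "data": {
  "increments": [
    [[0.15, 0, 0, 0, 0, 0, 0], [0.1, 0, 0, 0, 0, 0, 0], [0.1, 0, 0, 0, 0, 0, 0], [0, 0, 0, 0, 0, 0, 0]]
  ]
}}

```text
time_s: 16.77
eef_pos: [0.5696, -0.1192, 0.0259]
orientation: [0.0, 0.994, -0.107, -0.0]
contact_force: [-2.2, -0.6, 0.5]
finger_gap: -0.002
gripper_force: 0.7
```

```bash
python3 -c "
from h import *
need([*W(-.109,-.027),.026],B-.2);print((observe()['eef_pos'][:2]-O)@RB);snap('top','t6.png',(230,150,430,290),4)"
```

```text
tcp [ 0.5696 -0.1192  0.0259] phi -0.215 tilt 0.02 F [-2.2 -0.6  0.5] t 16.775 gap -0.0
units [-1.95 -0.02 -0.  ] ('turn', np.float64(-0.0))
[-0.01358556 -0.04732431]
```

View pics/t6.png

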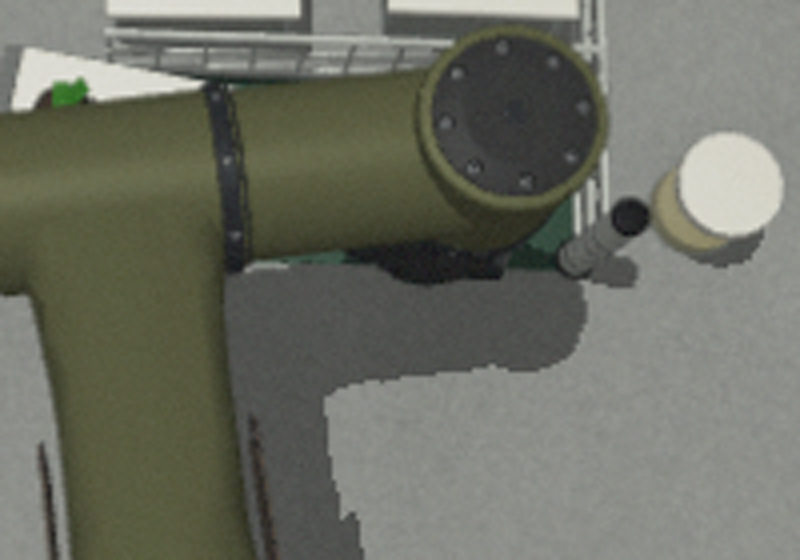

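FL is at (17,46), and the far edge runs to (205,84). I'll compute the pose from that edge.

```bash
python3 -c "
from h import *
P=(cr([(17,46),(205,84)],.05)[:,:2]-O)@RB;print(P);d=P[0]-P[1];th=np.arctan2(d[0],d[1])
t=np.array([np.sin(th),np.cos(th)]);n=np.array([np.cos(th),-np.sin(th)])
show(P[0]-.045*n-.19*t,th)"
```

```text
[[0.13317375 0.22632237]
 [0.10892396 0.09123391]]
rack: c [0.055 0.047] th 0.178 c.n 0.046 tau 0.056 L [0.089 0.234] R [ 0.022 -0.14 ] FR [ 0.066 -0.148] world phi_n -0.193
```

Emit:
{"op": "move_arm", "data": {
  "increments": [
    [[0.15, 0, 0, 0, 0, 0, 0], [0.15, 0, 0, 0, 0, 0, 0], [0.15, 0, 0, 0, 0, 0, 0], [0.1, 0, 0, 0, 0, 0, 0], [0.1, 0, 0, 0, 0, 0, 0]]
  ]
}}

```text
time_s: 17.45
eef_pos: [0.6014, -0.1258, 0.0258]
orientation: [0.0, 0.994, -0.107, -0.0]
contact_force: [-5.3, -0.2, 1.8]
finger_gap: -0.003
gripper_force: 2.2
```

Emit:
{"op": "move_arm", "data": {
  "increments": [
    [[0.06, 0, 0, 0, 0, 0, 0], [0.06, 0, 0, 0, 0, 0, 0], [0, 0, 0, 0, 0, 0, 0]]
  ]
}}

```text
time_s: 17.82
eef_pos: [0.6074, -0.1271, 0.0258]
orientation: [0.0, 0.994, -0.107, 0.0]
contact_force: [-1.6, -0.6, 0.2]
finger_gap: 0.002
gripper_force: 1.1
```

```bash
python3 -c "
from h import *
print((observe()['eef_pos'][:2]-O)@RB);need([*W(-.02,.03),.014],B)"
```

```text
[ 0.02428567 -0.05464269]
tcp [ 0.6074 -0.1271  0.0258] phi -0.214 tilt 0.04 F [-1.6 -0.6  0.2] t 17.825 gap 0.0
units [-1.2  -1.48  0.24] ('turn', np.float64(-1.14))
```

Emit:
{"op": "move_arm", "data": {
  "increments": [
    [[-0.5, 0, 0, 0, 0, 0, 0], [-0.6, 0, 0, 0, 0, 0, 100], [0, 0, 0, 0, 0, -1, 100], [0, 0, 0, 0, 0, -0.15, 100], [0, 0, 0, 0, 0, 0, 100]]
  ]
}}

```text
time_s: 18.45
eef_pos: [0.5539, -0.1152, 0.026]
orientation: [-0.0, 1.0, -0.008, 0.001]
contact_force: [-0.3, -0.4, -0.4]
finger_gap: 0.845
gripper_force: 0.0
```

```bash
python3 -c "
from h import *
print((observe()['eef_pos'][:2]-O)@RB);need([*W(0,.05),.014],B)"
```

```text
[-0.02938379 -0.04350322]
tcp [ 0.5539 -0.1152  0.026 ] phi -0.016 tilt 0.07 F [-0.3 -0.4 -0.4] t 18.45 gap 0.84
units [ 0.59 -1.87  0.24] ('turn', np.float64(-0.01))
```

Emit:
{"op": "move_arm", "data": {
  "increments": [
    [[0, -0.9, 0.12, 0, 0, 0, 100], [0, -0.95, 0.12, 0, 0, 0, 100], [0.3, 0, 0, 0, 0, 0, 100], [0.3, 0, 0, 0, 0, 0, 100], [0.15, 0, 0, 0, 0, 0, 100]]
  ]
}}

```text
time_s: 19.08
eef_pos: [0.5928, -0.0232, 0.0135]
orientation: [0.0, 1.0, -0.008, -0.0]
contact_force: [-0.7, 0.0, -0.2]
finger_gap: 1.0
gripper_force: 0.0
```

Emit:
{"op": "move_arm", "data": {
  "increments": [
    [[0.12, 0, 0, 0, 0, 0, 100], [0.12, 0, 0, 0, 0, 0, 100], [0.1, 0, 0, 0, 0, 0, 100], [0.06, 0, 0, 0, 0, 0, 100], [0, 0, 0, 0, 0, 0, 100]]
  ]
}}

```text
time_s: 19.7
eef_pos: [0.6113, -0.0239, 0.0138]
orientation: [0.0, 1.0, -0.007, -0.001]
contact_force: [-4.4, 0.3, 3.5]
finger_gap: 0.999
gripper_force: 2.4
```

```bash
python3 -c "
from h import *
print((observe()['eef_pos'][:2]-O)@RB);need([*W(.029,.05),.014],B)"
```

```text
[0.02668888 0.04855834]
tcp [ 0.6113 -0.0239  0.0138] phi -0.014 tilt 0.11 F [-4.4  0.3  3.5] t 19.7 gap 1.0
units [ 0.05 -0.03 -0.  ] ('turn', np.float64(0.0))
```

Emit:
{"op": "move_arm", "data": {
  "increments": [
    [[0.05, 0, 0, 0, 0, 0, 100], [0.05, 0, 0, 0, 0, 0, 100], [0.02, 0, 0, 0, 0, 0, 100], [0, 0, 0, 0, 0, 0, 100]]
  ]
}}

```text
time_s: 20.2
eef_pos: [0.6135, -0.0247, 0.0137]
orientation: [0.001, 1.0, -0.008, -0.005]
contact_force: [-21.7, 1.6, 13.8]
finger_gap: 1.0
gripper_force: 11.3
```

Emit:
{"op": "move_arm", "data": {
  "increments": [
    [[0.04, 0, 0, 0, 0, 0, 100], [0, 0, 0, 0, 0, 0, 100]]
  ]
}}

```text
time_s: 20.45
eef_pos: [0.6134, -0.0248, 0.0138]
orientation: [0.001, 1.0, -0.008, -0.007]
contact_force: [-33.1, 2.1, 19.6]
finger_gap: 1.002
gripper_force: 16.5
```

Emit:
{"op": "move_arm", "data": {
  "increments": [
    [[-0.3, 0, 0, 0, 0, 0, 100], [-0.3, 0, 0, 0, 0, 0, 100], [0, 0, -1, 0, 0, 0, 0], [0, 0, -1, 0, 0, 0, 0], [0, 0, -0.5, 0, 0, 0, 0]]
  ]
}}

```text
time_s: 21.08
eef_pos: [0.5914, -0.0232, 0.1428]
orientation: [-0.0, 1.0, -0.007, 0.003]
contact_force: [-0.4, -0.3, -0.4]
finger_gap: 0.379
gripper_force: 0.0
```

```bash
python3 -c "
from h import *
need([*W(.085,.28),.03],B)"
```

```text
tcp [ 0.5914 -0.0232  0.1428] phi -0.013 tilt 0.33 F [-0.4 -0.3 -0.4] t 21.075 gap 0.38
units [ 1.56 -4.62  2.27] ('turn', np.float64(0.01))
```

Emit:
{"op": "move_arm", "data": {
  "increments": [
    [[0.8, 0, 0, 0, 0, 0, 0], [0.76, -0.8, 0, 0, 0, 0, 0], [0, -0.9, 0, 0, 0, 0, 0], [0, -0.9, 0, 0, 0, 0, 0], [0, -0.9, 0, 0, 0, 0, 0]]
  ]
}}

```text
time_s: 21.7
eef_pos: [0.6706, 0.1522, 0.1387]
orientation: [-0.0, 1.0, -0.007, 0.0]
contact_force: [0.3, -0.2, 0.4]
finger_gap: -0.002
gripper_force: 0.0
```

Emit:
{"op": "move_arm", "data": {
  "increments": [
    [[0, -0.9, 0, 0, 0, 0, 0], [0, 0, 0, 0, 0, 0, 0]]
  ]
}}

```text
time_s: 21.95
eef_pos: [0.6706, 0.1989, 0.1381]
orientation: [-0.0, 1.0, -0.005, 0.0]
contact_force: [0.1, 0.0, -0.1]
finger_gap: 0.003
gripper_force: 0.0
```

```bash
python3 -c "
from h import *
print((observe()['eef_pos'][:2]-O)@RB);need([*W(.085,.27),.03],B)"
```

```text
[0.08267425 0.27230186]
tcp [0.6706 0.1989 0.1381] phi -0.01 tilt 0.02 F [ 0.1  0.  -0.1] t 21.95 gap 0.0
units [0.05 0.05 2.16] ('turn', np.float64(0.03))
```

Emit:
{"op": "move_arm", "data": {
  "increments": [
    [[0, 0, 0.6, 0, 0, 0, 0], [0, 0, 0.6, 0, 0, 0, 0], [0, 0, 0.5, 0, 0, 0, 0], [0, 0, 0.45, 0, 0, 0, 0], [0, 0, 0, 0, 0, 0, 0]]
  ]
}}

```text
time_s: 22.58
eef_pos: [0.6699, 0.1944, 0.0289]
orientation: [0.001, 1.0, -0.007, -0.002]
contact_force: [0.1, -0.2, -0.1]
finger_gap: 0.004
gripper_force: 0.0
```

Emit:
{"op": "move_arm", "data": {
  "increments": [
    [[0, 0.2, 0, 0, 0, 0, 0], [0, 0.2, 0, 0, 0, 0, 0], [0, 0.15, 0, 0, 0, 0, 0], [0, 0.15, 0, 0, 0, 0, 0], [0, 0, 0, 0, 0, 0, 0]]
  ]
}}

```text
time_s: 23.2
eef_pos: [0.6711, 0.1602, 0.0327]
orientation: [-0.0, 1.0, -0.007, 0.001]
contact_force: [1.2, 2.5, 1.3]
finger_gap: 0.001
gripper_force: 0.9
```

Emit:
{"op": "move_arm", "data": {
  "increments": [
    [[0, 0.1, 0, 0, 0, 0, 0], [0, 0.1, 0, 0, 0, 0, 0], [0, 0.1, 0, 0, 0, 0, 0], [0, 0.05, 0, 0, 0, 0, 0], [0, 0, 0, 0, 0, 0, 0]]
  ]
}}

```text
time_s: 23.82
eef_pos: [0.6708, 0.1441, 0.0326]
orientation: [-0.001, 1.0, -0.006, 0.001]
contact_force: [-1.3, 5.3, 3.2]
finger_gap: -0.003
gripper_force: 2.9
```

```bash
python3 -c "
from h import *
print((observe()['eef_pos'][:2]-O)@RB);need([*W(.085,.2125),.028],B)"
```

```text
[0.08368786 0.21749114]
tcp [0.6708 0.1441 0.0326] phi -0.013 tilt 0.15 F [-1.3  5.3  3.2] t 23.825 gap -0.0
units [0.03 0.1  0.09] ('turn', np.float64(0.01))
```

Emit:
{"op": "move_arm", "data": {
  "increments": [
    [[0, 0.06, 0, 0, 0, 0, 0], [0, 0.05, 0, 0, 0, 0, 0], [0, 0, 0, 0, 0, 0, 0]]
  ]
}}

```text
time_s: 24.2
eef_pos: [0.6708, 0.1395, 0.0327]
orientation: [-0.001, 1.0, -0.006, 0.001]
contact_force: [-1.6, 8.6, 2.4]
finger_gap: 0.0
gripper_force: 4.3
```

Emit:
{"op": "move_arm", "data": {
  "increments": [
    [[0, 0.05, 0, 0, 0, 0, 0], [0, 0.03, 0, 0, 0, 0, 0], [0, 0, 0, 0, 0, 0, 0]]
  ]
}}

```text
time_s: 24.58
eef_pos: [0.6708, 0.1393, 0.0327]
orientation: [-0.004, 1.0, -0.005, 0.002]
contact_force: [-3.5, 19.1, 3.1]
finger_gap: -0.004
gripper_force: 9.7
```

Emit:
{"op": "move_arm", "data": {
  "increments": [
    [[0, -0.4, 0, 0, 0, 0, 0], [0, -0.2, -0.6, 0, 0, 0, 0], [0, 0, -1, 0, 0, 0, 0], [0, 0, -1, 0, 0, 0, 0], [0, 0, -0.9, 0, 0, 0, 0]]
  ]
}}

```text
time_s: 25.2
eef_pos: [0.6704, 0.1628, 0.2082]
orientation: [0.001, 1.0, -0.007, 0.0]
contact_force: [0.4, 1.0, 0.3]
finger_gap: -0.002
gripper_force: 0.0
```

Emit:
{"op": "move_arm", "data": {
  "increments": [
    [[-0.9, 0, 0, 0, 0, 0, 0], [-0.9, 0, 0, 0, 0, 0, 0], [-0.9, 0, 0, 0, 0, 0, 0], [-0.9, 0, 0, 0, 0, 0, 0], [-0.9, 0, 0, 0, 0, 0, 0]]
  ]
}}

```text
time_s: 25.82
eef_pos: [0.4443, 0.1657, 0.2062]
orientation: [0.001, 1.0, -0.007, 0.0]
contact_force: [-0.6, -0.3, 1.5]
finger_gap: 0.003
gripper_force: 0.0
```

```bash
python3 -c "
from h import *
need([*W(.0,.05),.014],B);snap('top','t7.png',(230,150,430,290),4)"
```

```text
tcp [0.4443 0.1657 0.2062] phi -0.015 tilt 0.12 F [-0.6 -0.3  1.5] t 25.825 gap 0.0
units [2.86 3.71 3.85] ('turn', np.float64(0.0))
```

View pics/t7.png

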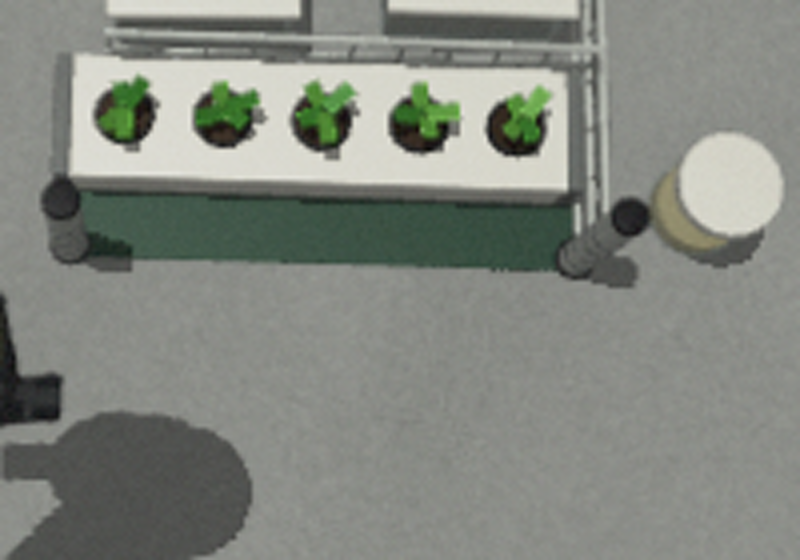

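The gully lies along the divider. Its top corners are at about (55,52), (583,68), (580,193) and (55,180).

```bash
python3 -c "
from h import *
c,a=fitg([(57,52),(583,68),(578,192),(56,180)]);show((c-O)@RB,B-a)"
```

```text
resid mm [[1.7, -1.2], [1.2, -0.5], [-0.7, 5.5], [-2.2, -3.9]]
rack: c [0.083 0.009] th -0.002 c.n 0.083 tau 0.009 L [0.083 0.199] R [ 0.084 -0.181] FR [ 0.129 -0.181] world phi_n -0.013
```

Both ends are at x ≈ 0.083 and the right end is at y ≈ -0.181, all within tolerance, and the robot is clear of everything.

```bash
python3 -c "
from rig import ticket
print(ticket.job_done())"
```

```text
the job is handed in; nothing more can be done
None
```

I handed the job in: by my last camera measurement the gully lies flat along the back divider (both ends about 2 mm short of home, limit 12 mm) with its right end up against the side ledge, after tucking behind the left post; I saw no sign of a disturbed bystander but did not re-check the pot and box at the end, and no verdict was returned.

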